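# Sort sealed cylinders by weight

## Robot

A 6-joint arm with a two-finger parallel gripper is mounted at the origin on a cart in front of the work surface, level with it; the furniture and walls round the work are solid. World frame = base frame: x ahead of the robot, y to its left, z up, the work surface at z = 0. Lengths are in m, angles in degrees, forces in N, time in s.
With the tool pointing down it reaches from about 0.4 to 0.825 m from the base axis. Payload 7 kg.
Tool frame: the origin (TCP) lies at the very end of the fingers, on their centre line; the grasp point (between the pads) lies 19 mm behind it (grasp_offset is the x of the grasp point in the tool frame, in m); x points along the fingers, y is the direction in which the jaws open and shut, and the axes are right-handed (so a half turn about x gives the same grasp; the last joint's range is limited). The gripper opens to 88 mm and grips with 3 to 60 N. Pads are 19 mm wide; open, the fingers measure 130 mm over their backs; the gripper's body (78 mm by 193 mm) begins 47 mm behind the grasp point.
Start: joints at [-60.327, 20.546, 0.682, 0, -70.136, -16.507], TCP at [0.154, -0.657, 0.227] pointing down, gripper open.
Joint ranges: [-176.03, 176.03], [-82.01, 121.73], [-58.28, 71.71], [-173.87, 95.51], [-174.79, -0.11], [-173.66, 173.66]. Speed limits (degrees/s): [136.94, 136.94, 172.46, 180, 180, 180].

## Interface

Orientations are given as [roll, pitch, yaw] about the fixed x, y, z axes, in that order (R = Rz(yaw) Ry(pitch) Rx(roll)).
In Python, from plant import get_obs, snapshot, close_job, grasp_offset gives the robot as it stands.
- The arm moves only by the tool carry_out, never from a script. Its argument "series" is a list that holds one entry, the list of rows, each a list of 6 numbers: the shift along the tool's x, y, z in mm, then the turn, a rotation vector about the tool's x, y, z in degrees. A call has 1 to 10 rows; each row is the pose to reach, as a shift and turn from the pose commanded when the call began, along the tool's axes at that moment; what a row does not reach only later rows make up. A row lasts 1/8 s, in which the tool goes at most 62.5 mm and 10.7 degrees, less where a joint would pass 70% of its speed; a pose out of reach is approached as far as the arm can. A call with a gripper value outside its range is refused whole. "hand" is the gripper's target within -1 to 1 (shut at 1, half-way at 0, fully open at -1), set as the call begins (left out, the last holds). The fingers move at their own pace and stop on an object; the grip force is fixed at half the most. Time passes only in rows, so rows that repeat a pose let the fingers close. It gives the time, the measured TCP pose, the force and the opening at its end, in the units of the state.
- get_obs(): the state, without advancing time (a new reading comes with each control period).
- snapshot(name): name is "side" or "top"; returns a dict with "color" (420x560x3 uint8, red, green, blue), "fx", "fy", "cx", "cy" (pixels), "eye" and "attitude" of the camera in the world. Camera axes: x right, y down, z forward; pixel columns grow to the right and rows downward; lengths in m; the calibration is good to about 2 mm. A picture is of the moment at which its call begins. There is no depth.
- close_job(): hands the job in, once; it reports no verdict.
The state is a dict: "clock": time; "joint_pos": joint angles; "qvel": joint speeds; "tau": joint torques, N m; "tool_pos": TCP position; "orientation": TCP orientation; "force": force on the tool from outside, world axes, zero at the start; "moment": the same for the moment, N m; "opening": finger opening in m.
Only numpy, scipy, OpenCV 4.12 (cv2) and the standard library are available. Lean on these libraries where they do the work, as an engineer would, in place of code of your own. Each camera call takes 0.05 s, during which the arm holds its last target.

## Task

Three sealed cylinders that look alike got mixed up: one is empty (about 190 g), one holds a plastic piston (about 410 g) and one a steel piston (about 790 g). Tell them apart by their weight as you lift them by the stem, and set each down gently, standing upright on the floor of its bin: the empty one in the red bin, the one with the plastic piston in the yellow bin, the one with the steel piston in the blue bin. Do not drop or tip over a cylinder, and leave the other things on the bench where they stand.

Things in the scene. Friction and masses are not known exactly. Their poses are not given: they have to be found in the camera images.
- cylinder_a: one of three sealed cylinders alike outside: upright aluminium can 62 mm diameter, black end caps, shoulder 118 mm above its foot, and on top a round steel stem 24 mm diameter, 38 mm tall (156 mm overall) to grip. Starts on the table. Origin: centre of its underside, z up. Its contents are loose by 3 mm and change from run to run: 190, 410 or 790 g in all (within 10 %), one of each
- cylinder_b: one of three sealed cylinders alike outside: upright aluminium can 62 mm diameter, black end caps, shoulder 118 mm above its foot, and on top a round steel stem 24 mm diameter, 38 mm tall (156 mm overall) to grip. Starts on the table. Origin: centre of its underside, z up. Its contents are loose by 3 mm and change from run to run: 190, 410 or 790 g in all (within 10 %), one of each
- cylinder_c: one of three sealed cylinders alike outside: upright aluminium can 62 mm diameter, black end caps, shoulder 118 mm above its foot, and on top a round steel stem 24 mm diameter, 38 mm tall (156 mm overall) to grip. Starts on the table. Origin: centre of its underside, z up. Its contents are loose by 3 mm and change from run to run: 190, 410 or 790 g in all (within 10 %), one of each
- bin_red: black parts bin with red floor liner and red strips on its rim, for the empty cylinder (lightest); fixed. 189 mm long (x), 129 wide (y), 101 high, front lip (-x) 50 high. Origin: centre of the underside. Its flat inner floor lies at z = 8 mm and spans x -65 to +80, y -48 to +48 mm in the bin's frame
- bin_yellow: black parts bin with yellow floor liner and yellow strips on its rim, for the cylinder with a plastic piston (middle weight); fixed. 189 mm long (x), 129 wide (y), 101 high, front lip (-x) 50 high. Origin: centre of the underside. Its flat inner floor lies at z = 8 mm and spans x -65 to +80, y -48 to +48 mm in the bin's frame
- bin_blue: black parts bin with blue floor liner and blue strips on its rim, for the cylinder with a steel piston (heaviest); fixed. 189 mm long (x), 129 wide (y), 101 high, front lip (-x) 50 high. Origin: centre of the underside. Its flat inner floor lies at z = 8 mm and spans x -65 to +80, y -48 to +48 mm in the bin's frame
- spring_unit: assembled spring unit, white disc over a coil spring, 65 mm diameter, 147 mm tall; bystander, leave it where it stands; origin: centre of its underside
- piston: white plastic piston with a black seal at its foot and a steel stem, 65 mm diameter, 103 mm tall; bystander, leave it where it stands; origin: centre of its underside
- bottle: small red bottle with a black nozzle, 36 mm diameter, 104 mm tall; bystander, leave it where it stands; origin: centre of its underside
Things that resemble listed ones, but are neither listed nor needed, are in the scene too. Leave any green look-alike of the cylinder_b alone.

How it is judged:
By the outcome, as a careful person would: the job done as asked, in the order asked, and still so for the second after the job is handed in, with the robot touching nothing.
It also fails if it takes over 72 s, if anything falls off the work surface, if the arm or the gripper's body presses on something with over 40 N, if the wrist force passes 120 N, or if a joint passes its speed limit or range.

## Working session

There is one attempt and no reset: what is moved stays moved. The work goes in short steps, Python scripts to look and compute and a tool call to move; the robot and the scene stay as the last step left them, time stands still between calls to the robot, and variables do not carry over. Pictures are saved under pics/ and viewed, and the job is handed in when it is done.

Besides the shell and the picture viewer there is one more tool, called after "Call:" as name([rows], argument=value, ...), one row to a line, values as JSON. carry_out: Moves the arm, as the interface text tells. Its arguments: {"type":"object","properties":{"series":{"type":"array","items":{"type":"array","items":{"type":"array","items":{"type":"number"}}}},"hand":{"type":"number"}},"required":["series"]}

```bash
mkdir -p pics; ls
python3 - <<'E'
from plant import *
import plant,cv2
print(get_obs(),grasp_offset)
for n in("side","top"):
    s=snapshot(n); cv2.imwrite(f"pics/{n}0.png",s["color"][:,:,::-1]); print({k:v for k,v in s.items() if k!="color"})
E
```

```text
pics
{'clock': 0.0, 'joint_pos': array([-6.03272858e+01,  2.05896464e+01,  6.33512037e-01, -1.77981915e-02,
       -7.01349601e+01, -1.65084635e+01]), 'qvel': array([ 0.07422754, -0.00223225,  0.06219168,  0.10397503,  0.01693192,
        0.0144359 ]), 'tau': array([ 1.02368849e-03, -5.82727182e+01,  2.93052775e+01,  6.99730530e+00,
        6.86197905e-03, -2.02287520e-04]), 'tool_pos': array([ 0.15359652, -0.65679804,  0.22564818]), 'orientation': array([ 96.10214974,  89.90738127, 109.26033928]), 'force': array([ 0.50815167,  0.34527325, -0.08205446]), 'moment': array([ 0.01588335, -0.01990679, -0.02275457]), 'opening': 0.0873105652201663} -0.0188
{'fx': 511.28784957510373, 'fy': 511.28784957510373, 'cx': 284.3083024280244, 'cy': 212.0228114142495, 'eye': array([1.05089412, 0.67176157, 0.95305072]), 'attitude': array([-137.37522954,   -0.37913244,  138.51202611])}
{'fx': 386.56017458321236, 'fy': 386.56017458321236, 'cx': 284.12431076252113, 'cy': 204.97000359308, 'eye': array([0.388294  , 0.05416631, 1.12099981]), 'attitude': array([-1.73623972e+02, -3.15176483e-02, -9.06846026e+01])}
```

View pics/side0.png

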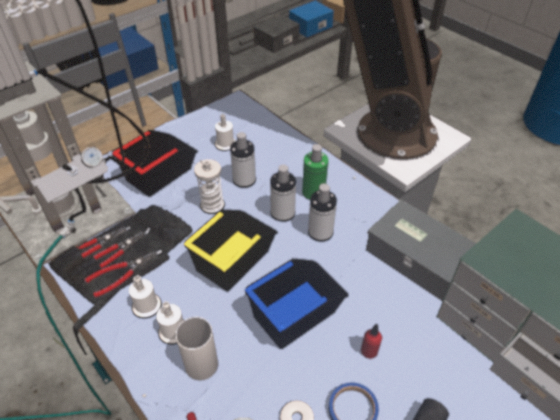

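View pics/top0.png

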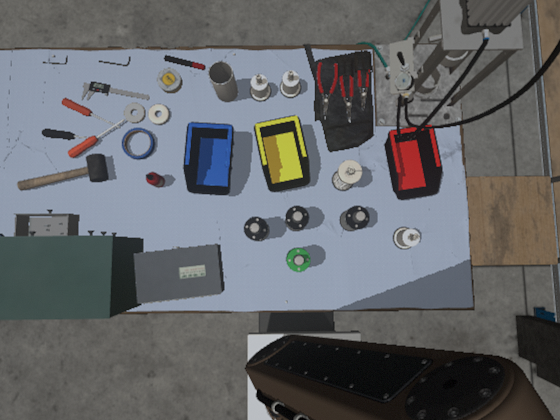

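Side view: grey cylinders with stems at about (323,190), (283,170) and (243,142), and a green look-alike at (316,153). Top view: black-topped cylinders at (256,228), (297,216) and (357,217), green at (298,259), spring unit at (347,175), pistons at (407,238), (260,88) and (290,82). The bins are blue (208,160), yellow (282,155) and red (413,162). I'll enlarge crops to check these.

Run:
```python
import cv2
a=cv2.imread("pics/top0.png"); b=cv2.imread("pics/side0.png")
cv2.imwrite("pics/tc.png",cv2.resize(a[185:275,230:430],None,fx=4,fy=4,interpolation=2))
cv2.imwrite("pics/tb.png",cv2.resize(a[110:210,175:450],None,fx=2.9,fy=2.9,interpolation=2))
cv2.imwrite("pics/sc.png",cv2.resize(b[105:255,195:355],None,fx=4,fy=4,interpolation=2)[:600])
```

```text
(no output)
```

View pics/tc.png

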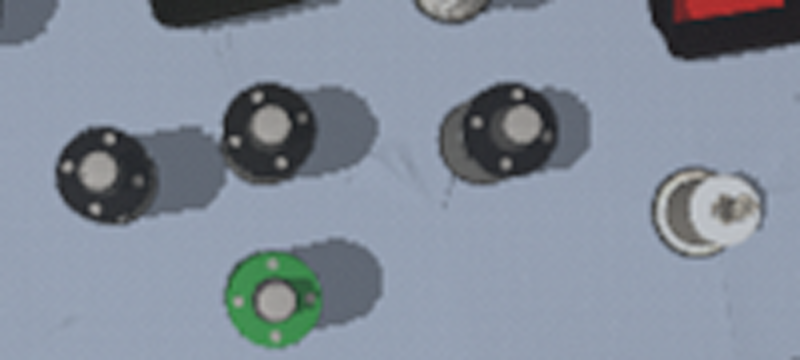

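View pics/tb.png

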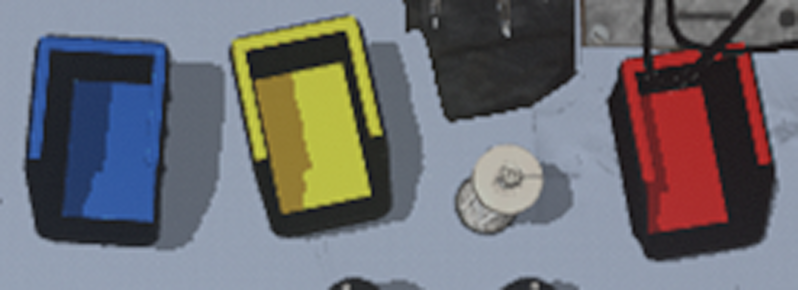

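View pics/sc.png

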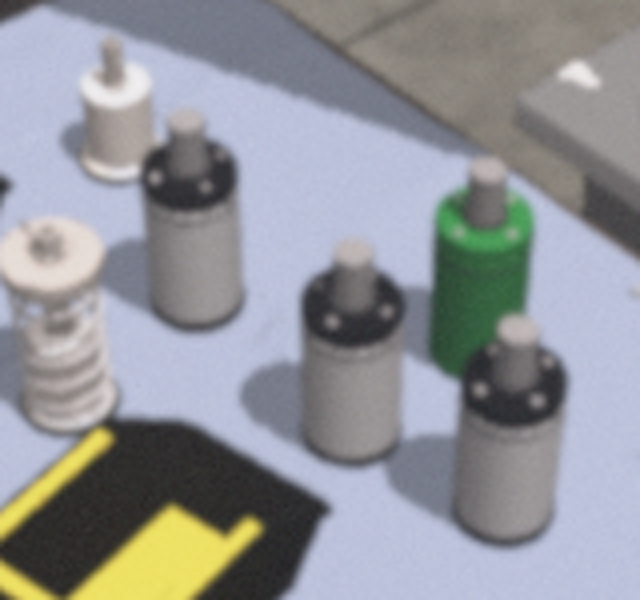

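```bash
cat > h.py <<'E'
import numpy as np
from scipy.spatial.transform import Rotation as R
C={'t':dict(f=386.56017,c=(284.1243,204.9700),eye=np.array([0.388294,0.05416631,1.12099981]),rpy=[-173.623972,-0.0315176,-90.6846026]),
's':dict(f=511.28785,c=(284.3083,212.0228),eye=np.array([1.05089412,0.67176157,0.95305072]),rpy=[-137.37522954,-0.37913244,138.51202611])}
def at(cam,u,v,z):
    c=C[cam]; d=R.from_euler('xyz',c['rpy'],degrees=True).apply([(u-c['c'][0])/c['f'],(v-c['c'][1])/c['f'],1]); return c['eye']+d*(z-c['eye'][2])/d[2]
def px(cam,p):
    c=C[cam]; q=R.from_euler('xyz',c['rpy'],degrees=True).inv().apply(np.asarray(p)-c['eye']); return q[...,:2]/q[...,2:]*c['f']+c['c']
E
python3 - <<'E'
from h import *
o=lambda u,v,s,x,y:(x+(u+.5)/s-.5,y+(v+.5)/s-.5)
for (a,b),(c,d) in zip([(98,170),(271,124),(522,122),(277,300)],[(518,327),(354,250),(188,120),(488,168)]):
    print(at('t',*o(a,b,4,230,185),.156).round(4),at('s',*o(c,d,4,195,105),.156).round(4))
print('rims')
P={'blue':[(37,37),(170,42),(28,160),(165,162)],'yellow':[(230,42),(355,15),(255,162),(384,136)],'red':[(622,60),(745,45),(643,183),(771,163)]}
for k in P: print(k,[at('t',*o(*p,2.9,175,110),.101)[:2].round(3).tolist() for p in P[k]])
F={'blue':[(75,80),(153,83),(153,222),(62,215)],'yellow':[(256,80),(342,63),(372,197),(282,215)],'red':[(632,88),(698,83),(728,222),(648,232)]}
for k in F: print(k,[at('t',*o(*p,2.9,175,110),.008)[:2].round(3).tolist() for p in F[k]])
E
```

```text
[0.4414 0.1279 0.156 ] [0.443  0.1259 0.156 ]
[0.4689 0.0195 0.156 ] [0.4699 0.0186 0.156 ]
[ 0.4683 -0.1377  0.156 ] [ 0.4687 -0.1371  0.156 ]
[0.3597 0.0175 0.156 ] [0.361  0.0168 0.156 ]
rims
blue [[0.731, 0.312], [0.725, 0.188], [0.614, 0.319], [0.61, 0.192]]
yellow [[0.724, 0.132], [0.749, 0.014], [0.61, 0.109], [0.633, -0.011]]
red [[0.703, -0.235], [0.716, -0.351], [0.586, -0.25], [0.603, -0.369]]
blue [[0.717, 0.297], [0.713, 0.217], [0.57, 0.217], [0.578, 0.308]]
yellow [[0.715, 0.112], [0.731, 0.024], [0.592, -0.004], [0.575, 0.087]]
red [[0.702, -0.271], [0.706, -0.338], [0.563, -0.361], [0.554, -0.28]]
```

```bash
cat >> h.py <<'E'
def delta(goal):
    from plant import get_obs
    o=get_obs(); M=R.from_euler('xyz',o['orientation'],degrees=True)
    # desired: x down, y along +-world y (nearest)
    m=M.as_matrix(); s=np.sign(m[1,1]) if abs(m[1,1])>.2 else 1
    X=np.array([0,0,-1.]);Y=np.array([0,s,0.]);D=R.from_matrix(np.column_stack([X,Y,np.cross(X,Y)]))
    print('pos',o['tool_pos'].round(4),'y',m[:,1].round(3),'clock',o['clock'],'F',o['force'].round(2),'open',round(o['opening'],4))
    print('shift mm',(M.inv().apply(np.array(goal)-o['tool_pos'])*1000).round(1),'rotvec',np.degrees((M.inv()*D).as_rotvec()).round(2))
E
python3 - <<'E'
from h import *
delta([.442,.127,.25])
import cv2
b=cv2.imread("pics/side0.png");cv2.imwrite("pics/sr.png",cv2.resize(b[40:200,30:240],None,fx=3.6,fy=3.6,interpolation=2))
E
```

```text
pos [ 0.1536 -0.6568  0.2257] y [-0.228  0.974  0.002] clock 0.1 F [-0.89 -0.25 -0.07] open 0.0879
shift mm [-23.3 697.6 459.3] rotvec [13.16 -0.02 -0.09]
```

View pics/sr.png

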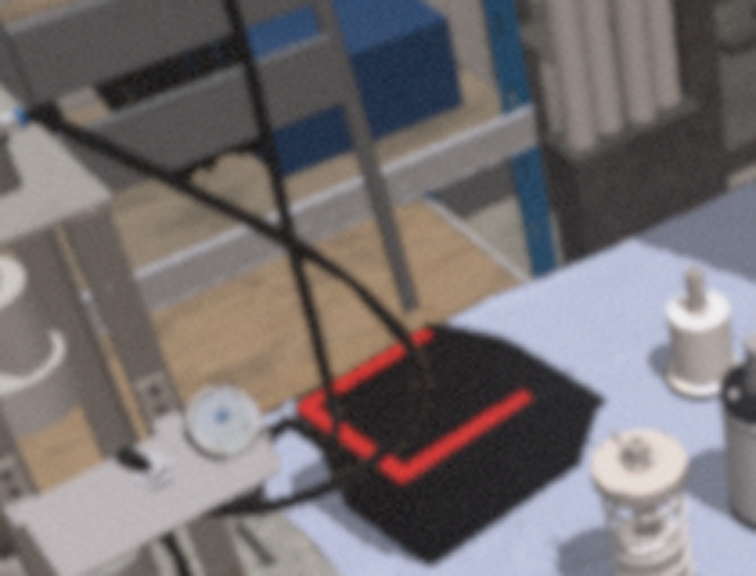

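Run:
```python
import cv2
b=cv2.imread("pics/top0.png");cv2.imwrite("pics/tr.png",cv2.resize(b[50:210,365:560],None,fx=3.7,fy=3.7,interpolation=2))
```

```text
(no output)
```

View pics/tr.png

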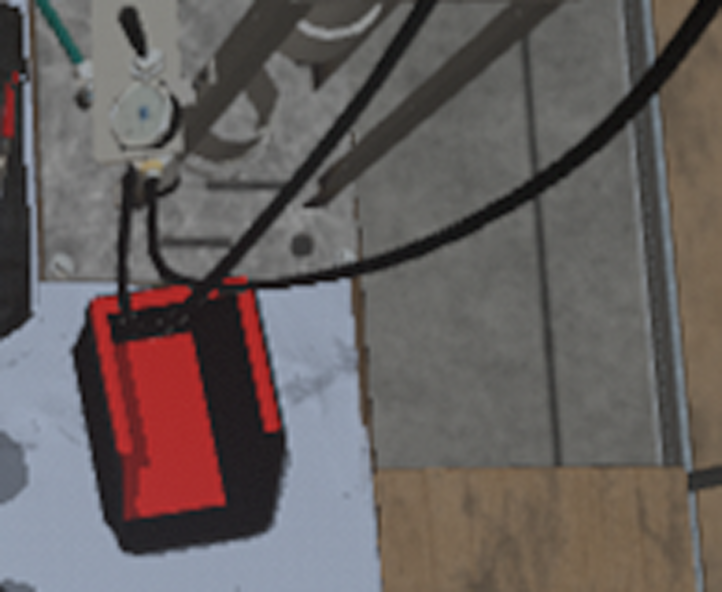

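Run:
```python
from h import *
for z in(.05,.1,.15,.2,.25,.3,.4):
  print(z,[px('s',at('t',365+u/3.7,50+v/3.7,z)).round(0).tolist() for u,v in((125,320),(185,325),(205,290),(300,165),(155,240),(200,283),(350,270))])
```

```text
0.05 [[138.0, 179.0], [131.0, 169.0], [118.0, 171.0], [68.0, 172.0], [111.0, 185.0], [117.0, 172.0], [92.0, 151.0]]
0.1 [[143.0, 165.0], [135.0, 155.0], [123.0, 157.0], [74.0, 158.0], [116.0, 171.0], [121.0, 158.0], [97.0, 139.0]]
0.15 [[147.0, 150.0], [140.0, 141.0], [127.0, 142.0], [80.0, 144.0], [121.0, 156.0], [126.0, 144.0], [102.0, 125.0]]
0.2 [[152.0, 134.0], [145.0, 126.0], [133.0, 127.0], [86.0, 128.0], [126.0, 139.0], [132.0, 128.0], [108.0, 110.0]]
0.25 [[157.0, 117.0], [150.0, 109.0], [138.0, 110.0], [92.0, 111.0], [132.0, 122.0], [137.0, 112.0], [114.0, 95.0]]
0.3 [[163.0, 99.0], [156.0, 91.0], [144.0, 92.0], [99.0, 94.0], [138.0, 104.0], [143.0, 94.0], [120.0, 78.0]]
0.4 [[175.0, 59.0], [168.0, 52.0], [157.0, 53.0], [115.0, 54.0], [152.0, 63.0], [156.0, 54.0], [134.0, 40.0]]
```

Cable by the red bin hangs at about x≈0.68, z≈0.15, so I'll place near the front part of that bin's floor. Candidates, by top-view stem pixel: (254,227), (298,216) and (360,215) are the black-capped cylinders; I rule out the green one at (299,260) and the white piston at (410,237). The crop confirms black caps with bare stems on the three. I'll start with the rightmost, at (0.4685,-0.1375).

Run:
```python
from h import *
delta([.4685,-.1375,.25])
```

```text
pos [ 0.1536 -0.6568  0.2257] y [-0.228  0.974  0.002] clock 0.1 F [-0.89 -0.25 -0.07] open 0.0879
shift mm [-23.7 434.  424.9] rotvec [13.16 -0.02 -0.09]
```

Call:
carry_out([
  [[-2,20,20,1.3,0,0],[-4,50,49,2.6,0,0],[-6,90,88,3.9,0,0],[-9,132,129,5.2,0,0],[-12,175,171,6.6,0,0],[-15,218,213,7.9,0,0],[-17,261,256,9.2,0,0],[-19,304,298,10.5,0,0],[-21,340,333,12,0,0],[-23,365,358,13.1,0,0]],
], hand=-1)

```text
clock: 1.35
tool_pos: [0.4198, -0.2183, 0.2496]
orientation: [49.8, 90.0, 49.9]
force: [0.5, -0.2, -0.2]
opening: 0.0875
```

Run:
```python
from h import *
delta([.4685,-.1375,.20])
```

```text
pos [ 0.4198 -0.2183  0.2496] y [-0.002  1.     0.   ] clock 1.35 F [ 0.49 -0.15 -0.22] open 0.0875
shift mm [49.6 80.7 48.8] rotvec [ 0.11  0.01 -0.01]
```

Call:
carry_out([
  [[10,25,15,0,0,0],[25,55,33,0,0,0],[40,75,46,0,0,0],[50,81,49,0,0,0],[50,81,49,0,0,0]],
])

```text
clock: 1.98
tool_pos: [0.4674, -0.1392, 0.1988]
orientation: [-177.1, 89.9, -177.0]
force: [-0.4, -0.9, 0.3]
opening: 0.0876
```

Run:
```python
from h import *
from plant import *
import cv2
delta([.4685,-.1375,.122])
for n,(x,y) in (('side',(180,80)),('top',(290,160))):
    s=snapshot(n)['color'][:,:,::-1]; cv2.imwrite(f'pics/{n}1.png',cv2.resize(s[y:y+120,x:x+130],None,fx=4.5,fy=4.5,interpolation=2))
    print(px(n[0],[.4685,-.1375,.2]))
```

```text
pos [ 0.4674 -0.1392  0.1988] y [-0.002  1.    -0.   ] clock 1.975 F [-0.39 -0.9   0.31] open 0.0876
shift mm [76.8  1.7  1.3] rotvec [ 0.1  -0.12  0.01]
[240.57366062 120.04754638]
[363.64141485 213.4621778 ]
```

View pics/side1.png

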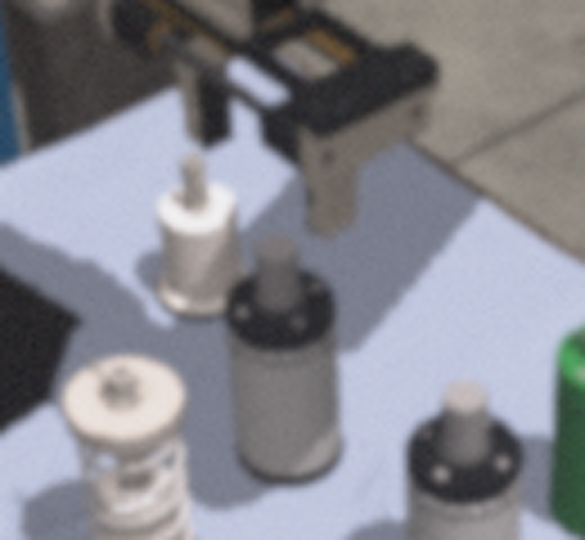

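View pics/top1.png

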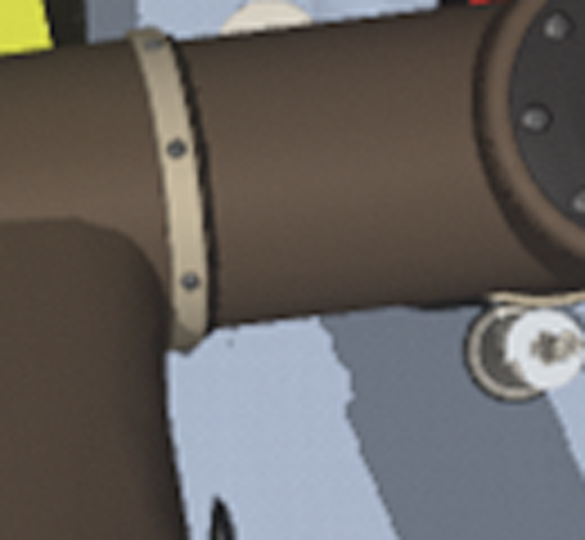

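Side view: the fingertips at about (253,130) and (226,111) straddle the stem at (241,133), and their midpoint (240,120) is as predicted. Descending.

Call:
carry_out([
  [[10,0,0,0,0,0],[30,0,0,0,0,0],[50,0,0,0,0,0],[66,0,0,0,0,0],[74,0,0,0,0,0],[76,0,0,0,0,0],[76,0,0,0,0,0]],
])

```text
clock: 2.95
tool_pos: [0.4683, -0.1394, 0.1239]
orientation: [-5.8, 90.0, -5.7]
force: [-0.1, 0.3, -0.3]
opening: 0.0877
```

Call:
carry_out([
  [[0,0,0,0,0,0],[0,0,0,0,0,0],[0,0,0,0,0,0],[0,0,0,0,0,0],[0,0,0,0,0,0],[0,0,0,0,0,0]],
], hand=1)

```text
clock: 3.7
tool_pos: [0.4681, -0.1392, 0.1236]
orientation: [116.2, 90.0, 116.2]
force: [0.1, -0.3, 0.4]
opening: 0.0332
```

Call:
carry_out([
  [[0,0,0,0,0,0],[0,0,0,0,0,0],[0,0,0,0,0,0]],
])

```text
clock: 4.08
tool_pos: [0.4681, -0.1391, 0.1236]
orientation: [67.4, 90.0, 67.5]
force: [-0.5, 0.5, 0.2]
opening: 0.0238
```

Call:
carry_out([
  [[0,0,0,0,0,0],[-2,0,0,0,0,0],[-7,0,0,0,0,0],[-15,0,0,0,0,0],[-22,0,0,0,0,0],[-27,0,0,0,0,0],[-30,0,0,0,0,0],[-30,0,0,0,0,0],[-30,0,0,0,0,0]],
])

```text
clock: 5.2
tool_pos: [0.4679, -0.1392, 0.1534]
orientation: [171.6, 90.0, 171.7]
force: [-0.3, 1.2, -5.0]
opening: 0.0232
```

Call:
carry_out([
  [[0,0,0,0,0,0],[0,0,0,0,0,0]],
])

```text
clock: 5.45
tool_pos: [0.468, -0.1392, 0.1534]
orientation: [-173.9, 90.0, -173.8]
force: [-0.1, 0.5, -4.6]
opening: 0.0235
```

Call:
carry_out([
  [[0,0,0,0,0,0]],
])

```text
clock: 5.58
tool_pos: [0.4681, -0.1392, 0.1535]
orientation: [-173.6, 90.0, -173.6]
force: [0.1, -0.1, -3.4]
opening: 0.0235
```

About 4.3 N, so this is the 410 g one (yellow). Target is (0.651, 0.055); lift it clear first.

Call:
carry_out([
  [[-8,0,0,0,0,0],[-25,0,0,0,0,0],[-50,0,0,0,0,0],[-80,0,0,0,0,0],[-110,5,5,0,0,0],[-133,15,14,0,0,0],[-146,32,30,0,0,0],[-150,54,51,0,0,0],[-150,80,75,0,0,0],[-150,106,100,0,0,0]],
])

```text
clock: 6.82
tool_pos: [0.5685, -0.0324, 0.3043]
orientation: [12.9, 90.0, 12.9]
force: [-0.7, -0.0, -3.0]
opening: 0.0233
```

Call:
carry_out([
  [[0,26,25,0,0,0],[0,50,47,0,0,0],[0,68,64,0,0,0],[0,80,76,0,0,0],[0,87,82,0,0,0],[0,88,83,0,0,0],[0,88,83,0,0,0],[0,88,83,0,0,0]],
])

```text
clock: 7.82
tool_pos: [0.6505, 0.0544, 0.3039]
orientation: [17.7, 90.0, 17.7]
force: [0.6, 0.9, -3.3]
opening: 0.0233
```

Run:
```python
from h import *
from plant import *
import cv2
delta([.651,.055,.134])
s=snapshot('side')['color'][:,:,::-1]; cv2.imwrite('pics/side2.png',s)
```

```text
pos [0.6505 0.0544 0.3039] y [-0.001  1.     0.   ] clock 7.825 F [ 0.55  0.86 -3.35] open 0.0233
shift mm [169.9   0.6   0.4] rotvec [ 0.04  0.02 -0.01]
```

View pics/side2.png

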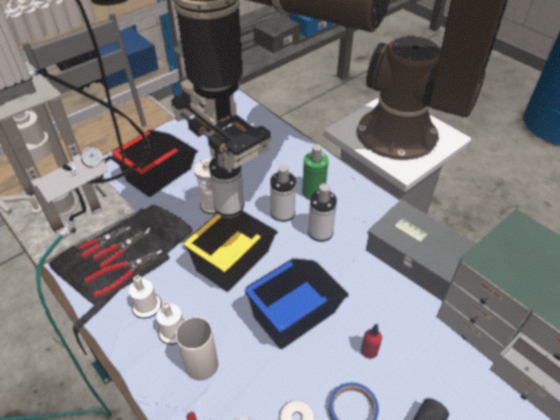

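Side view: the cylinder hangs upright at about (227,187), above the yellow bin at (230,250). Lowering it.

Call:
carry_out([
  [[10,0,0,0,0,0],[32,0,0,0,0,0],[62,0,0,0,0,0],[92,0,0,0,0,0],[120,0,0,0,0,0],[142,0,0,0,0,0],[156,0,0,0,0,0],[163,0,0,0,0,0],[167,0,0,0,0,0],[168,0,0,0,0,0]],
])

```text
clock: 9.12
tool_pos: [0.6511, 0.055, 0.136]
orientation: [11.6, 90.0, 11.6]
force: [-0.7, 0.2, -3.9]
opening: 0.0236
```

Call:
carry_out([
  [[1,0,0,0,0,0],[2,0,0,0,0,0],[3,0,0,0,0,0],[3,0,0,0,0,0]],
])

```text
clock: 9.62
tool_pos: [0.6508, 0.055, 0.1325]
orientation: [-166.6, 90.0, -166.5]
force: [-0.0, 0.7, -4.8]
opening: 0.0233
```

Call:
carry_out([
  [[0.5,0,0,0,0,0],[1,0,0,0,0,0],[1,0,0,0,0,0]],
])

```text
clock: 10.0
tool_pos: [0.6509, 0.055, 0.1316]
orientation: [8.3, 90.0, 8.3]
force: [-0.5, -0.6, -3.6]
opening: 0.024
```

Call:
carry_out([
  [[0.5,0,0,0,0,0],[1,0,0,0,0,0],[1,0,0,0,0,0]],
])

```text
clock: 10.38
tool_pos: [0.6513, 0.0551, 0.1316]
orientation: [5.6, 89.9, 5.7]
force: [-1.8, 1.3, 5.6]
opening: 0.0236
```

Floor contact: the force reversed and z stopped at 0.1316, as predicted. Releasing.

Call:
carry_out([
  [[-0.5,0,0,0,0,0],[-0.5,0,0,0,0,0],[-0.5,0,0,0,0,0],[-0.5,0,0,0,0,0]],
], hand=-0.1)

```text
clock: 10.88
tool_pos: [0.6509, 0.055, 0.1309]
orientation: [-149.5, 90.0, -149.4]
force: [0.3, 1.0, -0.2]
opening: 0.0477
```

Call:
carry_out([
  [[-10,0,0,0,0,0],[-30,0,0,0,0,0],[-60,0,0,0,0,0],[-90,0,0,0,0,0],[-105,0,0,0,0,0]],
], hand=-0.8)

```text
clock: 11.5
tool_pos: [0.6516, 0.0551, 0.2386]
orientation: [14.6, 89.8, 14.7]
force: [0.2, 0.3, -0.5]
opening: 0.0784
```

Run:
```python
from h import *
from plant import *
import cv2
delta([.4694,.019,.2])
s=snapshot('side')['color'][:,:,::-1]; cv2.imwrite('pics/side3.png',s)
```

```text
pos [0.6516 0.0551 0.2386] y [-0.001  1.     0.001] clock 11.5 F [ 0.2   0.3  -0.53] open 0.0784
shift mm [  38.1  -35.9 -182.3] rotvec [ 0.07  0.17 -0.04]
```

View pics/side3.png

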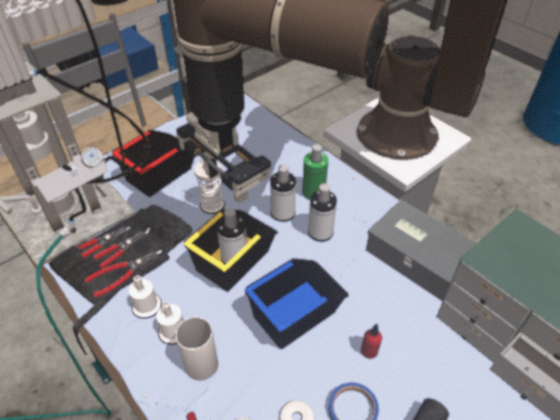

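The cylinder stands upright in the yellow bin, stem at (230,215). Next, the middle cylinder.

Call:
carry_out([
  [[2,-3,-15,0,0,0],[6,-9,-45,0,0,0],[14,-18,-90,0,0,0],[24,-27,-135,0,0,0],[33,-33,-167,0,0,0],[38,-36,-180,0,0,0],[40,-36,-182,0,0,0],[42,-36,-182,0,0,0],[42,-36,-182,0,0,0]],
], hand=-1)

```text
clock: 12.68
tool_pos: [0.4697, 0.019, 0.1938]
orientation: [-144.7, 90.0, -144.6]
force: [-0.9, 0.4, 0.5]
opening: 0.0878
```

Run:
```python
from h import *
delta([.4694,.0185,.123])
```

```text
pos [0.4697 0.019  0.1938] y [-0.001  1.    -0.   ] clock 12.675 F [-0.91  0.35  0.53] open 0.0878
shift mm [70.8 -0.5 -0.2] rotvec [ 0.06 -0.03  0.02]
```

Call:
carry_out([
  [[10,0,0,0,0,0],[28,0,0,0,0,0],[46,0,0,0,0,0],[61,0,0,0,0,0],[68,0,0,0,0,0],[70,0,0,0,0,0],[70,0,0,0,0,0]],
])

```text
clock: 13.55
tool_pos: [0.4692, 0.0188, 0.1243]
orientation: [8.2, 90.0, 8.3]
force: [-0.6, 0.1, -0.4]
opening: 0.0876
```

Call:
carry_out([
  [[0,0,0,0,0,0],[0,0,0,0,0,0],[0,0,0,0,0,0],[0,0,0,0,0,0],[0,0,0,0,0,0],[0,0,0,0,0,0],[0,0,0,0,0,0],[0,0,0,0,0,0],[0,0,0,0,0,0],[0,0,0,0,0,0]],
], hand=1)

```text
clock: 14.8
tool_pos: [0.4689, 0.0189, 0.1241]
orientation: [69.3, 90.0, 69.4]
force: [-0.3, 1.9, 0.1]
opening: 0.0233
```

Call:
carry_out([
  [[0,0,0,0,0,0],[-2,0,0,0,0,0],[-7,0,0,0,0,0],[-15,0,0,0,0,0],[-22,0,0,0,0,0],[-27,0,0,0,0,0],[-30,0,0,0,0,0],[-30,0,0,0,0,0],[-30,0,0,0,0,0]],
])

```text
clock: 15.92
tool_pos: [0.4687, 0.0187, 0.1539]
orientation: [-162.9, 90.0, -162.9]
force: [-0.3, -0.0, -7.7]
opening: 0.0233
```

Call:
carry_out([
  [[0,0,0,0,0,0],[0,0,0,0,0,0]],
])

```text
clock: 16.18
tool_pos: [0.4688, 0.0187, 0.1539]
orientation: [-158.8, 90.0, -158.7]
force: [0.5, 0.1, -8.4]
opening: 0.0232
```

Call:
carry_out([
  [[0,0,0,0,0,0]],
])

```text
clock: 16.3
tool_pos: [0.4689, 0.0187, 0.154]
orientation: [-152.3, 90.0, -152.3]
force: [-0.0, -0.9, -8.0]
opening: 0.0233
```

About 8 N, so this is the steel one (blue). Target is (0.641, 0.254).

Call:
carry_out([
  [[-6,0,0,0,0,0],[-20,0,0,0,0,0],[-42,0,0,0,0,0],[-68,0,0,0,0,0],[-96,0,0,0,0,0],[-122,6,4,0,0,0],[-140,18,13,0,0,0],[-150,37,27,0,0,0],[-152,63,46,0,0,0],[-152,92,67,0,0,0]],
])

```text
clock: 17.55
tool_pos: [0.5363, 0.1115, 0.3077]
orientation: [28.3, 89.9, 28.4]
force: [1.2, -0.7, -7.1]
opening: 0.0235
```

Call:
carry_out([
  [[0,30,22,0,0,0],[0,60,44,0,0,0],[0,88,65,0,0,0],[0,112,83,0,0,0],[0,129,95,0,0,0],[0,139,102,0,0,0],[0,143,105,0,0,0],[0,143,105,0,0,0],[0,143,105,0,0,0]],
])

```text
clock: 18.68
tool_pos: [0.6403, 0.2533, 0.3065]
orientation: [20.4, 90.0, 20.4]
force: [0.7, -0.3, -7.1]
opening: 0.0232
```

Run:
```python
from h import *
from plant import *
import cv2
delta([.641,.254,.134])
s=snapshot('side')['color'][:,:,::-1]; cv2.imwrite('pics/side4.png',s)
```

```text
pos [0.6403 0.2533 0.3065] y [-0.001  1.     0.   ] clock 18.675 F [ 0.67 -0.26 -7.1 ] open 0.0232
shift mm [172.5   0.7   0.7] rotvec [ 0.05  0.01 -0.  ]
```

View pics/side4.png

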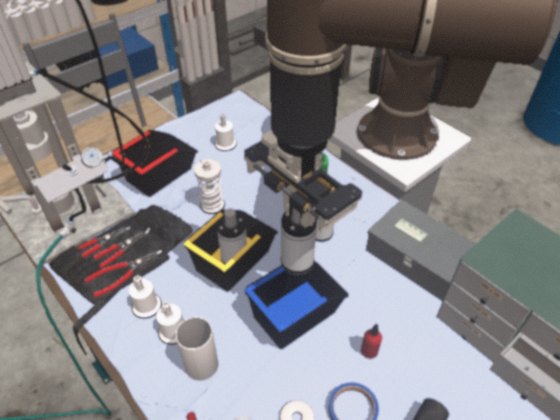

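Side view: the cylinder hangs upright at (298,240), above the blue bin. Lowering it.

Call:
carry_out([
  [[10,0,0,0,0,0],[32,0,0,0,0,0],[62,0,0,0,0,0],[92,0,0,0,0,0],[120,0,0,0,0,0],[142,0,0,0,0,0],[157,0,0,0,0,0],[165,0,0,0,0,0],[169,0,0,0,0,0],[170,0,0,0,0,0]],
])

```text
clock: 19.98
tool_pos: [0.6409, 0.2541, 0.1365]
orientation: [28.6, 90.0, 28.7]
force: [0.3, -0.6, -7.3]
opening: 0.0234
```

Call:
carry_out([
  [[1,0,0,0,0,0],[2,0,0,0,0,0],[3,0,0,0,0,0],[3,0,0,0,0,0]],
])

```text
clock: 20.48
tool_pos: [0.6406, 0.254, 0.133]
orientation: [-156.8, 90.0, -156.8]
force: [-0.7, 0.1, -8.0]
opening: 0.0233
```

Call:
carry_out([
  [[0.5,0,0,0,0,0],[1,0,0,0,0,0],[1,0,0,0,0,0]],
])

```text
clock: 20.85
tool_pos: [0.6407, 0.254, 0.1322]
orientation: [20.7, 90.0, 20.8]
force: [0.7, 0.3, -6.8]
opening: 0.0232
```

Call:
carry_out([
  [[0.5,0,0,0,0,0],[0.7,0,0,0,0,0],[0.7,0,0,0,0,0]],
])

```text
clock: 21.22
tool_pos: [0.6409, 0.2541, 0.1321]
orientation: [18.5, 89.9, 18.6]
force: [-2.0, 0.1, 1.5]
opening: 0.0234
```

Call:
carry_out([
  [[0,0,0,0,0,0],[0,0,0,0,0,0],[0,0,0,0,0,0],[0,0,0,0,0,0]],
], hand=-0.1)

```text
clock: 21.72
tool_pos: [0.6407, 0.254, 0.1314]
orientation: [26.7, 90.0, 26.8]
force: [-0.9, -0.0, 0.1]
opening: 0.048
```

Call:
carry_out([
  [[-10,0,0,0,0,0],[-30,0,0,0,0,0],[-60,0,0,0,0,0],[-90,0,0,0,0,0],[-105,0,0,0,0,0]],
], hand=-0.8)

```text
clock: 22.35
tool_pos: [0.6413, 0.2543, 0.2391]
orientation: [30.0, 89.8, 30.0]
force: [-0.1, -0.5, -0.5]
opening: 0.0788
```

Run:
```python
from h import *
from plant import *
import cv2
delta([.442,.127,.2])
s=snapshot('side')['color'][:,:,::-1]; cv2.imwrite('pics/side5.png',s)
```

```text
pos [0.6413 0.2543 0.2391] y [-0.001  1.     0.002] clock 22.35 F [-0.12 -0.48 -0.47] open 0.0788
shift mm [  38.3 -127.1 -199.6] rotvec [ 0.07  0.16 -0.09]
```

View pics/side5.png

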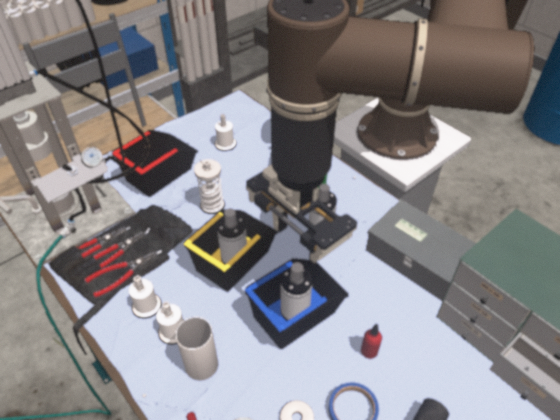

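It stands upright in the blue bin, stem at (297,273). Now the last cylinder, at (0.442, 0.127).

Call:
carry_out([
  [[0,-9,-14,0,0,0],[4,-27,-42,0,0,0],[10,-52,-82,0,0,0],[18,-80,-125,0,0,0],[27,-104,-162,0,0,0],[34,-119,-186,0,0,0],[39,-126,-197,0,0,0],[42,-127,-199,0,0,0],[42,-127,-199,0,0,0]],
], hand=-1)

```text
clock: 23.52
tool_pos: [0.4423, 0.1272, 0.1942]
orientation: [-111.2, 90.0, -111.1]
force: [-0.4, 0.3, 1.2]
opening: 0.0876
```

Run:
```python
from h import *
delta([.442,.127,.124])
```

```text
pos [0.4423 0.1272 0.1942] y [-0.001  1.    -0.   ] clock 23.525 F [-0.37  0.3   1.22] open 0.0876
shift mm [70.2 -0.2 -0.3] rotvec [ 0.08 -0.    0.01]
```

Call:
carry_out([
  [[10,0,0,0,0,0],[28,0,0,0,0,0],[46,0,0,0,0,0],[61,0,0,0,0,0],[68,0,0,0,0,0],[70,0,0,0,0,0],[70,0,0,0,0,0]],
])

```text
clock: 24.4
tool_pos: [0.4421, 0.1269, 0.1245]
orientation: [13.4, 90.0, 13.5]
force: [-0.4, -0.0, 0.2]
opening: 0.0875
```

Call:
carry_out([
  [[0,0,0,0,0,0],[0,0,0,0,0,0],[0,0,0,0,0,0],[0,0,0,0,0,0],[0,0,0,0,0,0],[0,0,0,0,0,0],[0,0,0,0,0,0],[0,0,0,0,0,0],[0,0,0,0,0,0],[0,0,0,0,0,0]],
], hand=1)

```text
clock: 25.65
tool_pos: [0.4417, 0.1267, 0.1243]
orientation: [-159.0, 90.0, -159.0]
force: [-1.2, 0.4, -0.9]
opening: 0.0233
```

Call:
carry_out([
  [[0,0,0,0,0,0],[-2,0,0,0,0,0],[-7,0,0,0,0,0],[-15,0,0,0,0,0],[-22,0,0,0,0,0],[-27,0,0,0,0,0],[-30,0,0,0,0,0],[-30,0,0,0,0,0],[-30,0,0,0,0,0]],
])

```text
clock: 26.78
tool_pos: [0.4417, 0.1267, 0.1542]
orientation: [-153.4, 90.0, -153.3]
force: [-0.5, 0.2, -2.3]
opening: 0.0234
```

Call:
carry_out([
  [[0,0,0,0,0,0],[0,0,0,0,0,0]],
])

```text
clock: 27.02
tool_pos: [0.4417, 0.1267, 0.1542]
orientation: [-142.1, 90.0, -142.1]
force: [0.1, 0.8, -1.7]
opening: 0.0231
```

Run:
```python
from h import *
delta([.606,-.304,.30])
print(at('t',365+185/3.7,50+325/3.7,.15),at('t',365+125/3.7,50+320/3.7,.15))
```

```text
pos [0.4417 0.1267 0.1542] y [-0.001  1.    -0.   ] clock 27.025 F [ 0.14  0.76 -1.73] open 0.0231
shift mm [-145.7 -430.9  163.8] rotvec [ 0.07 -0.02  0.01]
[ 0.66690751 -0.28712474  0.15      ] [ 0.67097501 -0.24547503  0.15      ]
```

About 2 N, so this is the empty one (red). I'll place it at (0.600,-0.305), short of the cable.

Call:
carry_out([
  [[-8,0,0,0,0,0],[-26,0,0,0,0,0],[-52,0,0,0,0,0],[-82,0,0,0,0,0],[-112,-6,2,0,0,0],[-135,-20,7,0,0,0],[-150,-44,16,0,0,0],[-155,-76,28,0,0,0],[-155,-112,41,0,0,0],[-155,-150,55,0,0,0]],
])

```text
clock: 28.28
tool_pos: [0.4972, -0.0243, 0.3102]
orientation: [21.2, 89.9, 21.3]
force: [0.5, 0.7, -1.6]
opening: 0.0234
```

Call:
carry_out([
  [[0,-38,14,0,0,0],[0,-77,28,0,0,0],[0,-116,42,0,0,0],[0,-155,57,0,0,0],[0,-192,70,0,0,0],[0,-225,82,0,0,0],[0,-253,92,0,0,0],[0,-272,99,0,0,0],[0,-281,103,0,0,0],[0,-282,103,0,0,0]],
])

```text
clock: 29.52
tool_pos: [0.6003, -0.305, 0.3092]
orientation: [147.2, 90.0, 147.3]
force: [-0.2, -0.0, -1.5]
opening: 0.023
```

Call:
carry_out([
  [[0,0,0,0,0,0],[0,0,0,0,0,0],[0,0,0,0,0,0]],
])

```text
clock: 29.9
tool_pos: [0.6003, -0.3046, 0.3097]
orientation: [-5.4, 90.0, -5.3]
force: [0.0, -0.3, -2.7]
opening: 0.0232
```

Run:
```python
from h import *
from plant import *
import cv2
delta([.6,-.305,.1345])
s=snapshot('side')['color'][:,:,::-1]; cv2.imwrite('pics/side6.png',cv2.resize(s[:260,:320],None,fx=2.3,fy=2.3,interpolation=2))
```

```text
pos [ 0.6003 -0.3046  0.3097] y [-0.002  1.    -0.   ] clock 29.9 F [ 0.03 -0.29 -2.68] open 0.0232
shift mm [175.2  -0.4  -0.4] rotvec [0.1  0.03 0.  ]
```

View pics/side6.png

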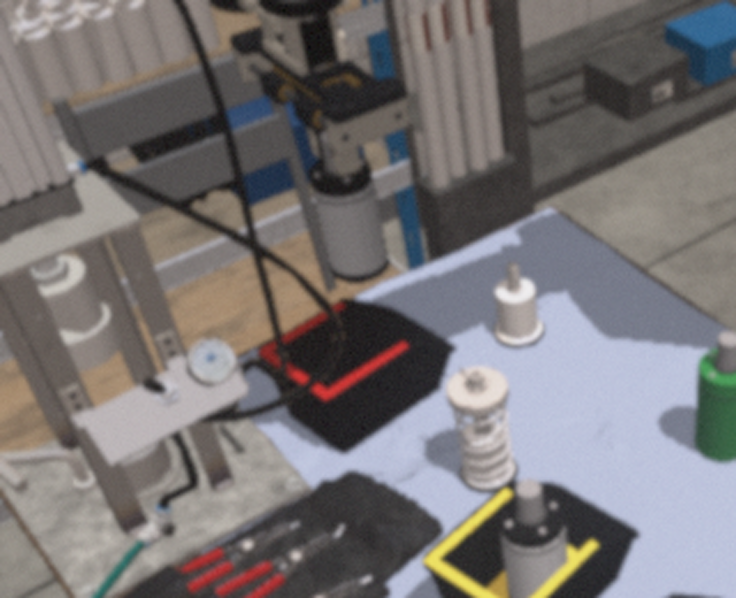

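Side view: the empty cylinder hangs upright at crop (350,225), and the cables pass at x ≥ 0.66 by triangulation, about 25 mm beyond the gripper. Lowering in steps.

Call:
carry_out([
  [[8,0,0,0,0,0],[24,0,0,0,0,0],[44,0,0,0,0,0],[64,0,0,0,0,0],[84,0,0,0,0,0],[104,0,0,0,0,0],[120,0,0,0,0,0],[130,0,0,0,0,0]],
])

```text
clock: 30.95
tool_pos: [0.5998, -0.305, 0.1778]
orientation: [165.2, 89.9, 165.3]
force: [1.0, 0.5, -1.9]
opening: 0.0234
```

Call:
carry_out([
  [[10,0,0,0,0,0],[22,0,0,0,0,0],[32,0,0,0,0,0],[39,0,0,0,0,0],[43,0,0,0,0,0],[44,0,0,0,0,0]],
])

```text
clock: 31.7
tool_pos: [0.6003, -0.3051, 0.1352]
orientation: [175.9, 90.0, 175.9]
force: [0.4, 0.2, -1.8]
opening: 0.0233
```

Call:
carry_out([
  [[0.7,0,0,0,0,0],[1.4,0,0,0,0,0],[2,0,0,0,0,0],[2,0,0,0,0,0]],
])

```text
clock: 32.2
tool_pos: [0.6003, -0.305, 0.1334]
orientation: [4.8, 90.0, 4.9]
force: [-0.5, -0.4, -1.9]
opening: 0.0232
```

Contact is expected at 0.1323.

Call:
carry_out([
  [[0.5,0,0,0,0,0],[1,0,0,0,0,0],[1,0,0,0,0,0]],
])

```text
clock: 32.58
tool_pos: [0.6003, -0.3051, 0.1324]
orientation: [-26.7, 90.0, -26.7]
force: [-0.5, 0.5, -1.1]
opening: 0.0235
```

Call:
carry_out([
  [[0.4,0,0,0,0,0],[0.6,0,0,0,0,0],[0.6,0,0,0,0,0]],
])

```text
clock: 32.95
tool_pos: [0.6006, -0.3051, 0.1324]
orientation: [-24.3, 90.0, -24.2]
force: [-0.7, 2.1, 5.2]
opening: 0.0236
```

Contact. Release and retract.

Call:
carry_out([
  [[-0.3,0,0,0,0,0],[-0.3,0,0,0,0,0],[-0.3,0,0,0,0,0],[-0.3,0,0,0,0,0]],
], hand=-0.1)

```text
clock: 33.45
tool_pos: [0.6002, -0.3051, 0.1319]
orientation: [164.4, 90.0, 164.5]
force: [-0.2, 0.3, -0.0]
opening: 0.0478
```

Call:
carry_out([
  [[-10,0,0,0,0,0],[-30,0,0,0,0,0],[-60,0,0,0,0,0],[-95,0,0,0,0,0],[-130,0,0,0,0,0],[-150,0,-10,0,0,0],[-155,0,-35,0,0,0],[-155,0,-75,0,0,0],[-155,0,-110,0,0,0],[-155,0,-130,0,0,0]],
])

```text
clock: 34.7
tool_pos: [0.4682, -0.3051, 0.2874]
orientation: [15.4, 90.0, 15.4]
force: [0.7, 0.7, -0.5]
opening: 0.0484
```

Call:
carry_out([
  [[0,-15,-15,0,0,0],[0,-45,-45,0,0,0],[0,-80,-75,0,0,0],[0,-115,-95,0,0,0],[0,-150,-110,0,0,0],[0,-175,-120,0,0,0],[0,-190,-125,0,0,0],[0,-190,-125,0,0,0],[0,-190,-125,0,0,0]],
])

```text
clock: 35.83
tool_pos: [0.3457, -0.495, 0.2869]
orientation: [108.8, 90.0, 108.9]
force: [0.4, 0.4, 0.2]
opening: 0.0478
```

Run:
```python
from plant import *
import cv2
print(get_obs()['tool_pos'],get_obs()['force'])
for n in("side","top"):
    s=snapshot(n); cv2.imwrite(f"pics/{n}7.png",s["color"][:,:,::-1])
```

```text
[ 0.3457426  -0.49503059  0.286911  ] [0.37333856 0.42492265 0.19118586]
```

View pics/side7.png

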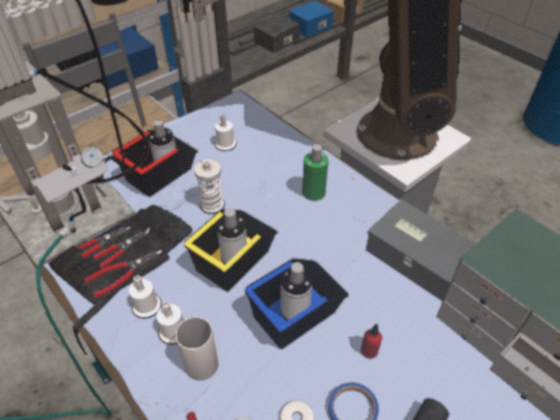

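View pics/top7.png

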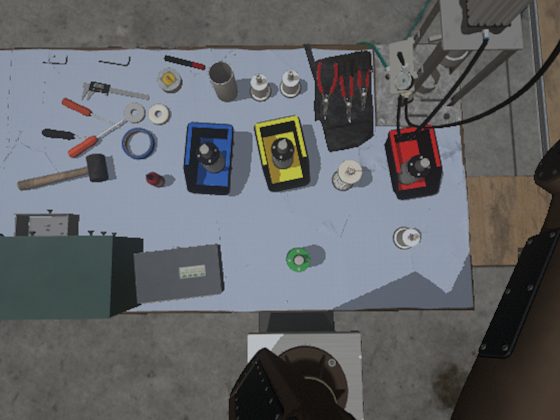

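All three stand upright in their bins: top view blue (208,152), yellow (282,148), red (421,163). The bystanders are where they were, and the arm is clear.

```bash
python3 -c "
from plant import *
print(close_job())"
```

```text
the job is handed in; nothing more can be done
None
```

The three cylinders are sorted by weight and the job is handed in, at about 36 s of the 72 s allowed.

| Cylinder (start position) | Lift force | Contents | Bin |
|---|---|---|---|
| Right, y ≈ -0.14 | about 4 N | plastic piston | yellow |
| Middle, y ≈ 0.02 | about 8 N | steel piston | blue |
| Left, y ≈ 0.13 | about 2 N | empty | red |

- **Weights:** single force readings varied by about 1 N (3.0 to 5.0 N on the plastic-piston cylinder), but the three weights never overlapped.
- **Set-down:** I lowered each one in steps of 1 mm or less until the floor took its weight. The height at contact matched the 8 mm floor within 1 mm, and the contact force stayed below 6 N.
- **Red bin:** I placed the empty cylinder toward the front to keep clear of the cables hanging over the back of the bin.
- **Last checks:** the final side and top views show all three upright in their bins. The spring unit, piston, bottle and green look-alike are where they started, and the arm is clear. No check failed.

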